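# Square arbor into the stiff gear

### The arm

A 6-joint arm with a two-finger parallel gripper is mounted at the origin on a cart in front of the work surface, level with it; the furniture and walls round the work are solid. World frame = base frame: x ahead of the robot, y to its left, z up, the work surface at z = 0. Lengths are in m, angles in rad, forces in N, time in s.
With the tool pointing down it reaches from about 0.325 to 0.925 m from the base axis. Payload 3.1 kg.
Tool frame: the origin (TCP) lies midway between the tips of the shut fingers; the grasp point (between the pads) lies 19 mm behind it; z points along the fingers, y is the line along which they close (so a half turn about z gives the same grasp; the last joint's range is limited). The gripper opens to 85 mm and grips with 20 to 120 N. Pads are 22 mm wide; open, the fingers measure 114 mm over their backs; the gripper's body (76 mm by 85 mm) begins 54 mm behind the grasp point. The pads swing forward as they close: fully open they stand 13 mm farther back than shut.
Start: joints at [-0.112, 0.217, 1.613, -0, 1.311, -0.112], TCP at [0.625, 0, 0.208] pointing down, gripper open.
Joint ranges: [-2.75, 2.75], [-0.78, 2.1], [0.31, 2.55], [-1.13, 4.27], [0.13, 2.63], [-2.58, 2.58]. Speed limits (rad/s): [2.79, 2.79, 3.14, 3.14, 3.14, 3.14].

### API

Orientations are given as a unit quaternion [w, x, y, z].
In Python, from rig import manip gives the robot as it stands.
- The arm moves only by the tool send_rows, never from a script. Its argument "motion" is a list that holds one entry, the list of rows, each a list of 7 numbers: the shift along the tool's x, y, z normalised to -1 to 1, where 1 is 0.08 m, then the turn, a rotation vector about the tool's x, y, z normalised to -1 to 1, where 1 is 180 degrees, then the gripper command: -1 is shut, 1 is fully open, values between are in proportion. In form: [[[tx, ty, tz, wx, wy, wz, jaw], ...]]. A call has 1 to 8 rows; each row is the pose to reach, as a shift and turn from the pose commanded when the call began, along the tool's axes at that moment, turning the shorter way round; what a row does not reach only later rows make up. A row lasts 1/8 s, in which the tool goes at most 62.5 mm and 10.7 degrees, less where a joint would pass 70% of its speed; a pose out of reach is approached as far as the arm can. A call with a number of a shift or a turn outside -1 to 1 is refused whole. A call with a gripper value outside its range is refused whole. The fingers move at their own pace and stop on an object; the grip force is fixed at half the most. Time passes only in rows, so rows that repeat a pose let the fingers close. It gives the time, the measured TCP pose, the force, the opening and the grip force at its end, in the units of the state.
- manip.get_state(): the state, without advancing time (a new reading comes with each control period).
- manip.capture(name): name is "scene" or "side" or "wrist"; returns a dict with "frame" (480x640x3 uint8, red, green, blue), "fx", "fy", "cx", "cy" (pixels), "k1" (the pictures are not rectified: a ray, as slopes to the right and down, at radius r is drawn at 1 + k1 r^2 times it, then the intrinsics apply), "extrinsics" (4x4, takes a point from world to camera coordinates); the wrist camera has in their place "hand_eye" (4x4, takes a point from camera to tool coordinates, whose origin is the TCP and whose axes are the flange's). Camera axes: x right, y down, z forward; pixel columns grow to the right and rows downward; lengths in m; the calibration is good to about 2 mm. A picture is of the moment at which its call begins: read the wrist's pose just before it. There is no depth.
- manip.sign_off(): hands the job in; it is judged then, once.
The state is a dict: "clock": time; "qpos": joint angles; "dq": joint speeds; "tau": joint torques, N m; "position": TCP position; "eef_rot": TCP orientation; "ft_force": force on the tool from outside, world axes, zero at the start; "wrist_torque": the same for the moment, N m; "width": finger opening in m; "finger_force": force on a finger pad.
Only numpy, scipy, OpenCV 4.12 (cv2) and the standard library are available. Lean on these libraries where they do the work, as an engineer would, in place of code of your own. Each camera call takes 0.05 s, during which the arm holds its last target. There are 200 camera calls.

### The job

Take the arbor with the flat-sided head out of the rack, set its nose in the hole of the gear on the bearing stand, and turn it under light pressure until its square shank finds the square hole; then slide it fully home, so that its collar sits flat on the gear, and let go. Go gently, never force it, and leave the round arbor, the V-block and the tape roll where they are.

Things in the scene. Friction and masses are not known exactly. Their poses are not given: they have to be found in the camera images.
- square_arbor: loose plain steel arbor, 0.1-0.2 kg, hanging upright by its collar in a rack hole, free to turn. Origin on its axis at the shoulder (underside of the collar), z up. Collar 34 mm diameter, z 0 to 6 mm. Above it the head: a flat tang 30 mm along x, 14 mm thick along y, z 6 to 44 mm; pinch it across y. Below, a square shank (see point arbor_nose)
- arbor_nose (a point): tip of the square arbor, on its axis 50 mm below the shoulder; axes as the arbor. The shank below the collar is 14 x 14 mm square, its faces across the arbor's x and y, 40 mm long (z 0 to -40 mm of the arbor); then a round nose 10 mm long, 13 mm diameter, tapering over its last 4 mm to an 8 mm tip
- round_arbor: bystander in the same rack: steel arbor with a round 14 mm shank, the same collar and nose, and a round black 24 mm knob as head, its top 34 mm above the collar's underside, where the origin is. Leave it alone
- rack: fixed grey sheet-metal rack on two legs, origin under its centre on the bench. Level 5 mm plate, 210 mm (y) x 70 mm (x), its upper side 100 mm above the bench, with a row of 4 holes of 25 mm along y. The two arbors hang in it by their collars (shoulders 100 mm above the bench) in the two outer holes, 141 mm apart
- bearing_stand: fixed bearing stand, origin under its centre on the bench: grey foot 110 (x) x 90 (y) x 10 mm, round aluminium housing 60 mm in diameter, and on top a dark gear 64 mm across, upper face 70 mm above the bench. The gear has a vertical axis and turns only stiffly (0.08 N m, more than the rub of an arbor pressed on it with 10 N). Below the gear the housing is hollow: the arbor touches no bottom
- mouth (a point): centre of the mouth of the gear's square through hole, 15.2 x 15.2 mm, 23 mm long, in a 26 mm square bush (sides parallel), 71 mm above the bench. Axes are the stand's, NOT the gear's: the hole's angle is random, not measured, to be found by feel or sight; the square enters within about 0.08 rad of it. The shoulder is 40 mm above this point while the square rests on the bush, at it when home
- v_block: bystander: small loose steel block with a V groove, 45 x 44 mm, 34 mm high, on the bench behind the stand; origin under its centre
- tape_roll: bystander: loose roll of yellow tape, 88 mm in diameter, 19 mm high, lying flat on the bench between stand and rack, behind; origin under its centre
Things that resemble listed ones, but are neither listed nor needed, are in the scene too. What is shaped like the square_arbor but red is not meant.

How it is judged:
By the outcome, as a careful person would: the job done as asked, in the order asked, and still so for the second after the job is handed in, with the robot touching nothing.
It also fails if it takes over 64 s, if anything falls off the work surface, if the arm or the gripper's body presses on something with over 40 N, if the wrist force passes 120 N, or if a joint passes its speed limit or range.

## Working session

There is one attempt and no reset: what is moved stays moved. The work goes in short steps, Python scripts to look and compute and a tool call to move; the robot and the scene stay as the last step left them, time stands still between calls to the robot, and variables do not carry over. Pictures are saved under pics/ and viewed, at most 10 in all, crops included, and the job is handed in when it is done.

Besides the shell and the picture viewer there is one more tool, called after "Emit:" as name([rows], argument=value, ...), one row to a line, values as JSON. send_rows: Moves the arm, as the interface text tells. Scaled input: -1 to 1 covers 0.08 m each way for a shift and 180 degrees each way for a turn. Its arguments: {"type":"object","properties":{"motion":{"type":"array"}},"required":["motion"]}

```bash
mkdir -p pics; cat > h.py <<'E'
import numpy as np, cv2
from scipy.spatial.transform import Rotation as R
from rig import manip
def cap(name):
    s=manip.get_state(); c=manip.capture(name)
    if 'extrinsics' in c: T=np.linalg.inv(np.array(c['extrinsics']))
    else:
        q=s['eef_rot']; T=np.eye(4); T[:3,:3]=R.from_quat([q[1],q[2],q[3],q[0]]).as_matrix(); T[:3,3]=s['position']
        T=T@np.array(c['hand_eye'])
    c['T']=T; return c
def ray(c,u,v):
    K=np.array([[c['fx'],0,c['cx']],[0,c['fy'],c['cy']],[0,0,1.]])
    p=cv2.undistortPoints(np.array([[[u,v]]],float),K,np.array([c['k1'],0,0,0.]))[0,0]
    return c['T'][:3,3], c['T'][:3,:3]@np.array([p[0],p[1],1])
def onz(c,u,v,z):
    o,d=ray(c,u,v); return o+d*(z-o[2])/d[2]
def proj(c,P):
    K=np.array([[c['fx'],0,c['cx']],[0,c['fy'],c['cy']],[0,0,1.]]); E=np.linalg.inv(c['T'])
    return cv2.projectPoints(np.array(P,float).reshape(-1,1,3),cv2.Rodrigues(E[:3,:3])[0],E[:3,3],K,np.array([c['k1'],0,0,0.]))[0][:,0]
def save(name,img): cv2.imwrite('pics/'+name,cv2.cvtColor(img,cv2.COLOR_RGB2BGR))
E
python3 - <<'E'
from h import *
a=cap('scene');b=cap('side');w=cap('wrist')
for n,c in (('scene',a),('side',b),('wrist',w)): print(n,c['fx'],c['k1'],c['T'].round(3).tolist())
im=np.vstack([np.hstack([cv2.resize(a['frame'],(400,300)),cv2.resize(b['frame'],(400,300))]),np.hstack([cv2.resize(w['frame'],(400,300)),np.zeros((300,400,3),np.uint8)])])
save('scene0.png',a['frame']);save('all.png',im);save('side0.png',b['frame'])
print(manip.get_state())
E
```

```text
scene 434.87325620543373 -0.08620791239247882 [[0.884, -0.234, 0.404, 0.2], [-0.466, -0.407, 0.785, -0.709], [-0.019, -0.883, -0.469, 0.48], [0.0, 0.0, 0.0, 1.0]]
side 454.1444690852969 -0.04776379757706475 [[-0.818, -0.322, 0.477, 0.1], [-0.575, 0.424, -0.7, 0.632], [0.023, -0.846, -0.532, 0.584], [0.0, 0.0, 0.0, 1.0]]
wrist 335.152756758642 0.020570521617266684 [[1.0, 0.0, -0.002, 0.624], [-0.0, -0.956, -0.292, 0.075], [-0.002, 0.292, -0.956, 0.373], [0.0, 0.0, 0.0, 1.0]]
{'clock': 0.15, 'qpos': array([-1.12221954e-01,  2.17545028e-01,  1.61459768e+00, -3.25443172e-06,
        1.31133097e+00, -1.12189096e-01]), 'dq': array([-0.00078396, -0.00203276, -0.00469174,  0.00256913, -0.0004615 ,
        0.00162207]), 'tau': array([-7.99202871e-05, -3.97448480e+01, -3.04417098e+01, -1.00294717e-04,
        5.82056644e-03,  2.66571755e-05]), 'position': array([6.24314278e-01, 8.46988233e-05, 2.07273758e-01]), 'eef_rot': array([-7.34347086e-04,  7.07117789e-01,  7.07095148e-01, -5.87626415e-04]), 'ft_force': array([-0.52972162,  0.11665518,  0.36558404]), 'wrist_torque': array([0.03812652, 0.02072908, 0.0119263 ]), 'finger_force': 0.0, 'width': 0.08504329224925808}
```

View pics/all.png

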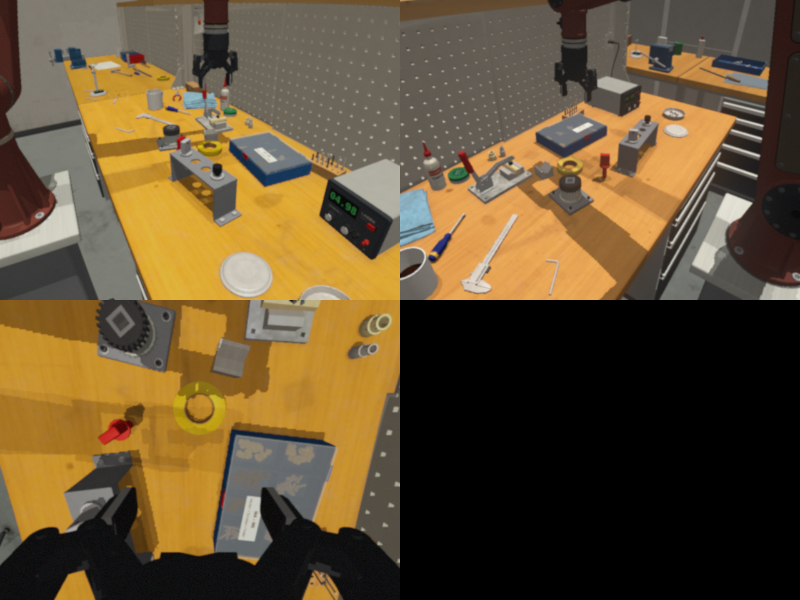

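View pics/scene0.png

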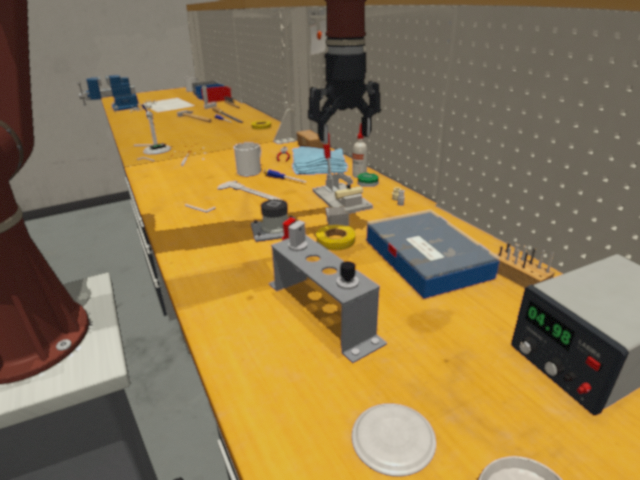

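The scene view shows the rack with a grey flat-headed arbor at (298,235) and a black round knob at (348,272). A red look-alike stands on the bench behind, at (289,228), and the gear is at (275,210). The grey flat-sided one in the rack fits the description; next is an enlarged crop to confirm it.

```bash
python3 - <<'E'
from h import *
a=cap('scene');b=cap('side');w=cap('wrist')
z=lambda im,x,y,wd,hh,s: cv2.resize(im[y:y+hh,x:x+wd],(wd*s,hh*s),interpolation=cv2.INTER_CUBIC)
A=z(a['frame'],260,200,100,100,4);B=z(b['frame'],330,180,100,100,4)  # side crop x: 
B=z(b['frame'],290-60,250,100,100,4) if 0 else z(b['frame'],340,180,80,80,5)
W=cv2.resize(w['frame'][0:120,140:300],(400,300)) 
B2=z(b['frame'],230,260,80,60,5)
save('crop1.png',np.vstack([np.hstack([A,cv2.resize(B,(400,400))]),np.hstack([cv2.resize(W,(400,200)),cv2.resize(B2,(400,200))])]))
E
```

```text
(no output)
```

View pics/crop1.png

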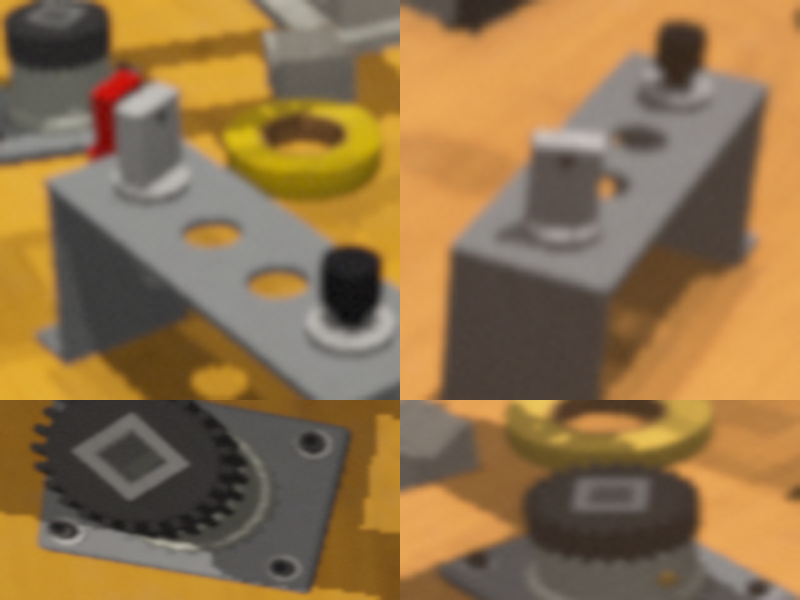

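The crop confirms it. The grey flat tang hangs in the rack's near hole (scene ~(297,235), side ~(373,215)), the round black knob is in the far hole, and the red one stands on the bench. The bush square is visible in the wrist view at about (193,22). I'll measure both now.

```bash
python3 - <<'E'
from h import *
a=cap('scene');b=cap('side');w=cap('wrist')
print('arbor',onz(a,260+151/4,200+175/4,.105),onz(b,340+165/5,180+225/5,.105))
print('round',onz(a,260+350/4,200+322/4,.105),onz(b,340+278/5,180+85/5,.105))
# head top corners scene, z=.144
for u,v in((113,98),(165,83),(181,92),(130,110)): print('top',onz(a,260+u/4,200+v/4,.144))
for u,v in((530,130),(608,137),(604,150),(530,146)): print('tops',onz(b,340+(u-400)/5,180+v/5,.144))
# wrist crop: x scale 2.5, y 120->200
W=[(131,412),(189,464),(130,502),(72,450)]
P=[onz(w,140+u/2.5,(v-400)*.6,.071) for u,v in W]
print(np.array(P),np.mean(P,0))
for i in range(4):
  d=P[(i+1)%4]-P[i]; print(np.linalg.norm(d),np.degrees(np.arctan2(d[1],d[0])))
for (u,v) in [(573,478),(650,480),(644,512),(572,512)]: print('side bush',onz(b,230+(u-400)/5,260+(v-400)*.3,.071))
E
```

```text
arbor [ 0.46743038 -0.10355177  0.105     ] [ 0.46292442 -0.10047805  0.105     ]
round [ 0.48486013 -0.24302899  0.105     ] [ 0.48354232 -0.24421043  0.105     ]
top [ 0.4538039  -0.09843926  0.144     ]
top [ 0.47921408 -0.09665823  0.144     ]
top [ 0.48142901 -0.10785662  0.144     ]
top [ 0.45547319 -0.11216063  0.144     ]
tops [ 0.48224836 -0.09885387  0.144     ]
tops [ 0.45386429 -0.1131967   0.144     ]
tops [ 0.44988961 -0.10244589  0.144     ]
tops [ 0.47540647 -0.08701245  0.144     ]
[[0.52770939 0.17050931 0.071     ]
 [0.54349311 0.1497037  0.071     ]
 [0.52300909 0.13355321 0.071     ]
 [0.50748074 0.15516133 0.071     ]] [0.52542308 0.15223189 0.071     ]
0.02611510843426863 -52.815032836907235
0.026085118302041844 -141.74621795252693
0.026609025996559916 125.70234035419197
0.02539210241676978 37.188494246242726
side bush [0.54383789 0.14949346 0.071     ]
side bush [0.52043749 0.13411851 0.071     ]
side bush [0.50492052 0.15649522 0.071     ]
side bush [0.52516632 0.17166207 0.071     ]
```

Emit:
send_rows([
  [[-1,-1,-0.2,0,0,0.417,0.3],[-1,-1,-0.2,0,0,0.417,0.3],[-1,-1,-0.2,0,0,0.417,0.3],[-1,-1,-0.2,0,0,0.417,0.3],[-1,-1,-0.2,0,0,0.417,0.3],[-1,-1,-0.2,0,0,0.417,0.3],[-1,-1,-0.2,0,0,0.417,0.3],[-1,-1,-0.2,0,0,0.417,0.3]],
])

```text
clock: 1.45
position: [0.545, -0.08, 0.2244]
eef_rot: [0.0, 0.991, 0.131, 0.0]
ft_force: [-0.6, 0.0, -0.3]
width: 0.0552
finger_force: 0.0
```

Emit:
send_rows([
  [[-0.5,0,0,0,0,0,0.3],[-1,0,0,0,0,0,0.3],[-1,0,0,0,0,0,0.3],[-1,0,0,0,0,0,0.3]],
])

```text
clock: 1.95
position: [0.4684, -0.1007, 0.2248]
eef_rot: [0.0, 0.991, 0.131, 0.001]
ft_force: [1.0, 0.3, 0.6]
width: 0.0556
finger_force: 0.0
```

```bash
python3 - <<'E'
from h import *
w=cap('wrist'); np.save('w.npy',w,allow_pickle=True)
print(manip.get_state()['position'],proj(w,[[.465,-.102,.144],[.465,-.102,.106]]))
save('w1.png',w['frame'])
E
```

```text
[ 0.46869253 -0.10064666  0.22480244] [[318.57640003 243.69753303]
 [318.41799535 230.77700044]]
```

View pics/w1.png

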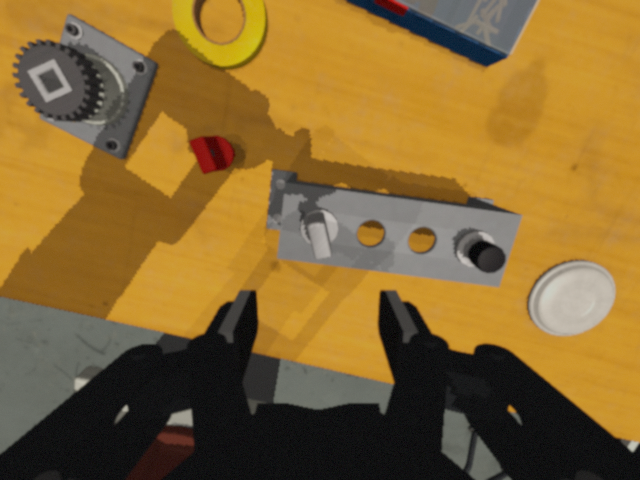

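The wrist view shows the tang's bright top at about (318,241) and the bush square at about (50,80). The red decoy is clear of the rack at (212,153). Now the tang angle.

```bash
python3 - <<'E'
from h import *
w=np.load('w.npy',allow_pickle=True).item()
f=w['frame']; x0,y0=290,200
g=cv2.cvtColor(f,cv2.COLOR_RGB2GRAY)[y0:270,x0:350]
print(g[::3,::2])
for t in (185,195,205,215):
  m=(g>t).astype(np.uint8); n,l,s,c=cv2.connectedComponentsWithStats(m)
  for i in range(1,n):
    if s[i,4]<80: continue
    ct=cv2.findContours((l==i).astype(np.uint8),cv2.RETR_EXTERNAL,cv2.CHAIN_APPROX_NONE)[0][0].reshape(-1,2)+[x0,y0]
    P=np.array([onz(w,*p,.144)[:2] for p in ct],np.float32)
    print(t,s[i],c[i]+[x0,y0],cv2.minAreaRect(P))
E
```

```text
[[134 135 135 136 132 126 130 115 107  78  72  74  75  85 103 132 134 134
  132 135 136 135 135 135 135 135 134 135 135 135]
 [134 135 135 134 119  78  80  77  74  73  75  74  75 110 131 133 135 135
  135 135 134 135 135 134 136 134 134 134 134 134]
 [134 134 135 133 100  76  74  75  74  74  74  75  73  82 108 125 132 134
  134 134 134 133 134 134 134 134 135 134 134 135]
 [134 136 136 125  92  72  70  74  72  73  73  73  76  80  83  88 109 107
  105 126 135 134 135 134 135 135 136 135 134 134]
 [132 123 121 120 117  84  57  59  73  78  86  90  92  87  84  97 127 173
  173 151 125 127 137 136 137 137 135 135 135 135]
 [119 117 117 119 116  92  54  60  77  81  73  70  69  69  68  68  73 146
  188 192 188 158 134 141 144 143 143 141 141 140]
 [119 117 117 118 114  79  64  69  72  68  67  68  68  69  70  66  68 116
  181 190 192 190 169 134 142 143 142 143 143 144]
 [119 119 119 118 115  90 121  81  74  67  70  72  77  82  83  82  82  90
  156 175 180 184 187 169 140 142 142 144 144 143]
 [119 117 119 117 116 112 127 101  79  91 123 144 153 162 171 162 159 120
  132 169 173 173 173 167 
[... 1200 characters left out ...]
127 154 161 165 166 170
  174 173 147 120 124 125 128 125 123 116 115 114]
 [123 125 125 128 127 124 124 125 125 125 125 126 121 146 156 156 154 152
  146 136 132 125 125 125 125 123 124 123 124 122]
 [129 132 132 133 130 128 128 127 125 125 126 126 125 126 127 127 124 124
  125 124 125 125 125 124 124 123 124 123 124 124]
 [128 126 130 133 136 137 138 138 138 137 137 139 137 135 133 130 129 125
  124 126 124 126 124 123 122 124 124 124 124 123]
 [131 126 127 128 132 136 138 139 138 139 138 138 138 138 138 138 134 128
  128 127 127 127 126 128 131 131 130 128 127 124]
 [141 137 131 128 124 125 128 134 138 138 139 140 139 140 137 131 126 125
  126 126 126 124 127 133 138 138 137 138 136 135]]
```

```bash
python3 - <<'E'
from h import *
w=np.load('w.npy',allow_pickle=True).item()
save('c2.png',cv2.resize(w['frame'][200:270,280:360],(800,600)[:2] and (640,560),interpolation=cv2.INTER_CUBIC))
E
```

```text
(no output)
```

View pics/c2.png

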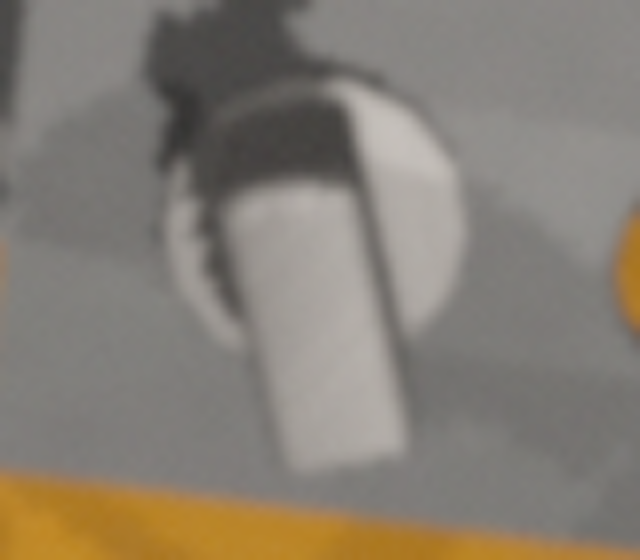

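The crop shows the tang top with corners at about (228,190), (352,182), (408,455) and (292,472) in crop pixels, over the round collar.

```bash
python3 - <<'E'
from h import *
w=np.load('w.npy',allow_pickle=True).item()
P=np.array([onz(w,280+u/8-.5,200+v/8-.5,.144) for u,v in[(228,190),(352,182),(408,455),(292,472)]])
c=P.mean(0); print(P.round(4).tolist(),c)
for i in range(4):
  d=P[(i+1)%4]-P[i]; print(np.linalg.norm(d).round(4),np.degrees(np.arctan2(d[1],d[0])).round(1))
print('collar',onz(w,280+315/8,200+222/8,.106))
q=manip.get_state(); Rm=R.from_quat(np.r_[q['eef_rot'][1:],q['eef_rot'][0]]).as_matrix()
ang=np.degrees(np.arctan2(Rm[1,1],Rm[0,1]));print('tool y ang',ang)
print('shift tool mm',Rm.T@(np.r_[c[:2],.112]-q['position'])*1e3)
E
```

```text
[[0.4786, -0.0901, 0.144], [0.4824, -0.1012, 0.144], [0.4574, -0.1137, 0.144], [0.4528, -0.1032, 0.144]] [ 0.46778392 -0.10202867  0.144     ]
0.0117 -71.2
0.0279 -153.4
0.0114 113.8
0.029 27.0
collar [ 0.46787151 -0.10209687  0.106     ]
tool y ang -74.9805774464447
shift tool mm [ -1.39240893   1.02888619 112.80127496]
```

Emit:
send_rows([
  [[-0.017,0.013,0.2,0,0,-0.065,0.3],[-0.017,0.013,0.5,0,0,-0.065,0.3],[-0.017,0.013,0.8,0,0,-0.065,0.3],[-0.017,0.013,0.95,0,0,-0.065,0.3],[-0.017,0.013,1,0,0,-0.065,0.3],[-0.017,0.013,1,0,0,-0.065,0.3]],
])

```text
clock: 2.75
position: [0.4673, -0.1021, 0.1447]
eef_rot: [0.0, 0.973, 0.231, 0.0]
ft_force: [0.0, -1.3, -0.1]
width: 0.0555
finger_force: 0.0
```

Emit:
send_rows([
  [[0,0,0.15,0,0,0,0.3],[0,0,0.3,0,0,0,0.3],[0,0,0.4,0,0,0,0.3],[0,0,0.4,0,0,0,0.3],[0,0,0.4,0,0,0,-0.2],[0,0,0.4,0,0,0,-0.5]],
])

```text
clock: 3.5
position: [0.4671, -0.1021, 0.1128]
eef_rot: [0.0, 0.973, 0.23, 0.0]
ft_force: [0.1, 0.2, 0.9]
width: 0.0219
finger_force: 0.0
```

Emit:
send_rows([
  [[0,0,0,0,0,0,-0.6],[0,0,0,0,0,0,-0.8],[0,0,0,0,0,0,-1],[0,0,0,0,0,0,-1],[0,0,0,0,0,0,-1],[0,0,0,0,0,0,-1]],
])

```text
clock: 4.25
position: [0.4672, -0.1023, 0.1128]
eef_rot: [0.0, 0.973, 0.23, 0.0]
ft_force: [-0.2, -0.6, 4.8]
width: 0.0117
finger_force: 60.4
```

Emit:
send_rows([
  [[0,0,-0.1,0,0,0,-1],[0,0,-0.3,0,0,0,-1],[0,0,-0.55,0,0,0,-1],[0,0,-0.8,0,0,0,-1],[0,0,-1,0,0,0,-1],[0,0,-1,0,0,0,-1],[0,0,-1,0,0,0,-1]],
])

```text
clock: 5.12
position: [0.4661, -0.1017, 0.1917]
eef_rot: [-0.0, 0.973, 0.23, -0.0]
ft_force: [-0.1, -0.7, -1.2]
width: 0.0119
finger_force: 59.8
```

```bash
cat > go.py <<'E'
from h import *
import sys
t=np.array([float(v) for v in sys.argv[1:4]])
q=manip.get_state(); Rm=R.from_quat(np.r_[q['eef_rot'][1:],q['eef_rot'][0]]).as_matrix()
print('yaw tool y',np.degrees(np.arctan2(Rm[1,1],Rm[0,1])),'norm shift',Rm.T@(t-q['position'])/.08, 'F',q['ft_force'],'T',q['wrist_torque'],q['width'],q['position'])
E
python3 go.py .5254 .1522 .193
python3 - <<'E'
from h import *
b=cap('side'); s=cap('scene')
save('c3.png',np.hstack([cv2.resize(s['frame'][130:290,220:380],(400,400)),cv2.resize(b['frame'][100:300,300:500],(400,400))]))
E
```

```text
yaw tool y -63.364679702693145 norm shift [ 2.08533409 -2.50516747 -0.01573707] F [-0.11351878 -0.73127949 -1.23299446] T [0.01320662 0.00767116 0.01955571] 0.011926081575955984 [ 0.46612324 -0.10173461  0.19167704]
```

View pics/c3.png

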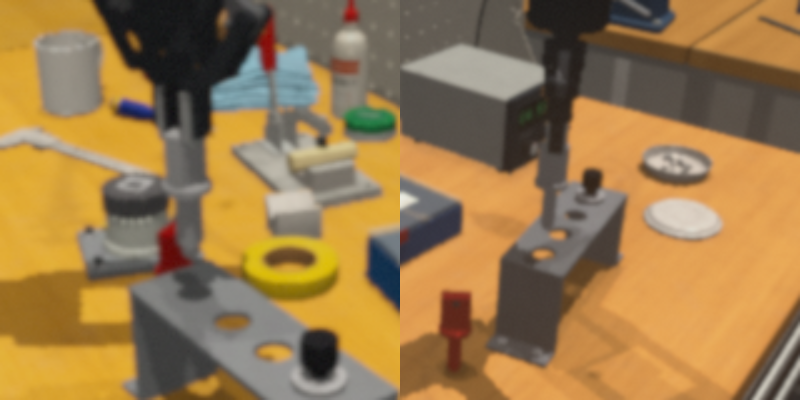

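Both views show the arbor held upright and clear of the rack (scene crop ~(185,190)), with the red decoy below the nose height. Next I carry it to the gear.

Emit:
send_rows([
  [[0.1,-0.12,0,0,0,0,-1],[0.28,-0.34,0,0,0,0,-1],[0.5,-0.6,0,0,0,0,-1],[0.7,-0.84,0,0,0,0,-1]],
])

```text
clock: 5.72
position: [0.4864, -0.0151, 0.1918]
eef_rot: [-0.0, 0.973, 0.231, -0.0]
ft_force: [-0.0, 0.2, -0.7]
width: 0.012
finger_force: 59.7
```

Emit:
send_rows([
  [[0.22,-0.26,0,0,0,0,-1],[0.44,-0.53,0,0,0,0,-1],[0.62,-0.75,0,0,0,0,-1],[0.7,-0.84,0,0,0,0,-1]],
])

```text
clock: 6.22
position: [0.5062, 0.0701, 0.1918]
eef_rot: [-0.0, 0.973, 0.231, -0.0]
ft_force: [-0.8, 0.0, -1.4]
width: 0.0119
finger_force: 59.7
```

Emit:
send_rows([
  [[0.2,-0.24,0,0,0,0,-1],[0.4,-0.48,0,0,0,0,-1],[0.58,-0.7,0,0,0,0,-1],[0.67,-0.8,0,0,0,0,-1],[0.685,-0.825,0,0,0,0,-1],[0.685,-0.825,0,0,0,0,-1]],
])

```text
clock: 6.98
position: [0.5257, 0.1514, 0.1921]
eef_rot: [0.0, 0.973, 0.23, -0.0]
ft_force: [0.3, -0.0, -1.9]
width: 0.0121
finger_force: 59.7
```

```bash
python3 go.py .5254 .1522 .193
python3 - <<'E'
from h import *
b=cap('side'); s=cap('scene'); w=cap('wrist')
np.save('s3.npy',[s,b,w],allow_pickle=True)
p=manip.get_state()['position']
for n,c in(('s',s),('b',b)):
    print(n,proj(c,[[.5254,.1522,.071],[p[0],p[1],p[2]-.0628],[p[0],p[1],p[2]-.0128]]).round(1).tolist())
save('c4.png',np.hstack([cv2.resize(s['frame'][140:240,225:325],(400,400)),cv2.resize(b['frame'][220:340,210:330],(400,400))]))
E
```

```text
yaw tool y -63.37085612438002 norm shift [ 0.00095758 -0.01006226 -0.01091574] F [ 0.26004121 -0.01947987 -1.90947777] T [0.06030235 0.04163802 0.01558391] 0.012094767809422041 [0.52569187 0.15144558 0.19212701]
s [[273.8, 202.7], [272.4, 179.0], [270.9, 157.6]]
b [[271.4, 288.0], [270.5, 261.0], [269.5, 236.4]]
```

View pics/c4.png

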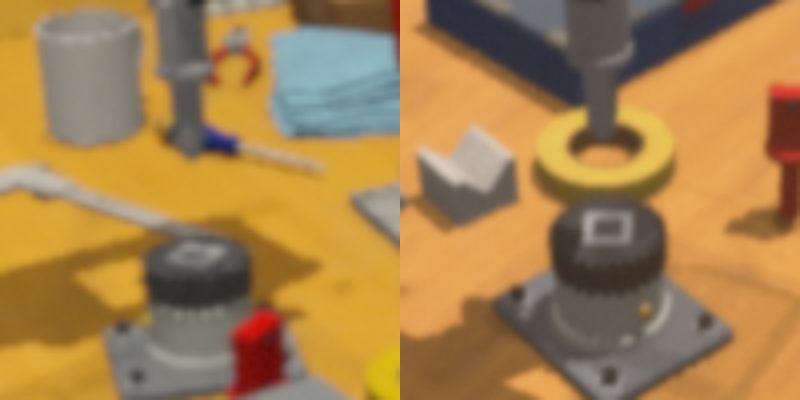

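The scene and side views show the nose above the bush: nose (272,177), bush (274,203) in the scene view and nose (270,261), bush (272,288) in the side view. That is within ~1 px of prediction. I'll lower it and check again close up.

Emit:
send_rows([
  [[0,-0.01,0.1,0,0,0,-1],[0,-0.01,0.3,0,0,0,-1],[0,-0.01,0.5,0,0,0,-1],[0,-0.01,0.6,0,0,0,-1],[0,-0.01,0.62,0,0,0,-1],[0,-0.01,0.62,0,0,0,-1]],
])

```text
clock: 7.88
position: [0.5258, 0.1527, 0.1428]
eef_rot: [0.0, 0.973, 0.23, 0.0]
ft_force: [0.2, 0.5, -0.2]
width: 0.0121
finger_force: 59.7
```

```bash
python3 go.py .5254 .1522 .135
python3 - <<'E'
from h import *
b=cap('side'); s=cap('scene')
p=manip.get_state()['position']
for n,c in(('s',s),('b',b)):
    print(n,proj(c,[[.5254,.1522,.071],[p[0],p[1],p[2]-.0628]]).round(1).tolist())
save('c5.png',np.hstack([cv2.resize(s['frame'][165:225,245:305],(400,400),interpolation=cv2.INTER_CUBIC),cv2.resize(b['frame'][250:310,240:300],(400,400),interpolation=cv2.INTER_CUBIC)]))
E
```

```text
yaw tool y -63.35476627903016 norm shift [-0.00738426  0.00368744  0.09780317] F [ 0.1602443   0.52424154 -0.1622996 ] T [0.00641907 0.00553755 0.01766413] 0.012051039129995236 [0.52579302 0.15272841 0.1428244 ]
s [[273.8, 202.7], [273.7, 198.7]]
b [[271.4, 288.0], [270.7, 283.7]]
```

View pics/c5.png

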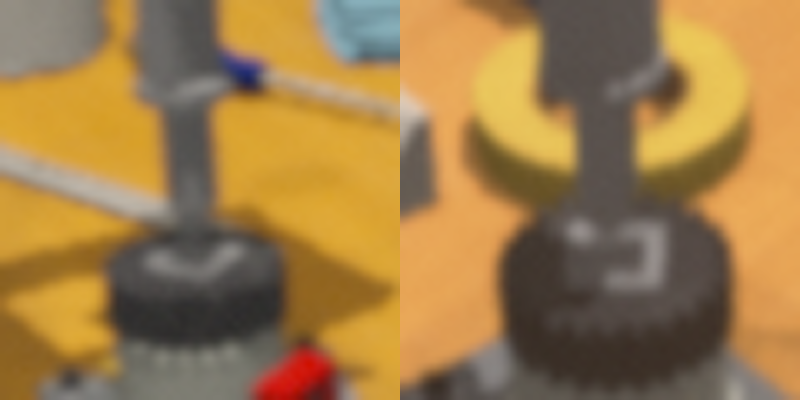

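```bash
python3 - <<'E'
from h import *
s,b,_=np.load('s3.npy',allow_pickle=True); w=np.load('w.npy',allow_pickle=True).item()
for n,c,(u,v),r in(('s',s,(274,203),(9,6)),('b',b,(272,288),(9,8)),('w',w,(50,81),(20,20))):
    g=cv2.cvtColor(c['frame'],cv2.COLOR_RGB2GRAY); x0,y0=u-r[0],v-r[1]
    g=cv2.resize(g[y0:v+r[1]+1,x0:u+r[0]+1],None,fx=8,fy=8,interpolation=cv2.INTER_CUBIC)
    t,m=cv2.threshold(g,0,255,cv2.THRESH_OTSU)
    cs=max(cv2.findContours(m,cv2.RETR_EXTERNAL,cv2.CHAIN_APPROX_NONE)[0],key=cv2.contourArea).reshape(-1,2)
    px=(cs+.5)/8-.5+[x0,y0]
    P=np.array([onz(c,*p,.071)[:2] for p in px],np.float32)
    h=cv2.convexHull(P); rc=cv2.minAreaRect(P); M=cv2.moments(h*1000)
    print(n,t,rc,[M['m10']/M['m00']/1000,M['m01']/M['m00']/1000],px.min(0),px.max(0))
E
```

```text
s 98.0 ((0.5256559252738953, 0.16021552681922913), (0.05666392669081688, 0.04675401747226715), 59.47502899169922) [0.5291206168892368, 0.1624955859310251] [264.5625 196.5625] [283.4375 206.5625]
b 108.0 ((0.5260616540908813, 0.15072913467884064), (0.02785301022231579, 0.03135174140334129), 40.02428436279297) [0.5259172001388998, 0.15131016423332636] [263.9375 282.1875] [279.4375 293.1875]
w 121.0 ((0.5248456597328186, 0.15253090858459473), (0.026881709694862366, 0.027363626286387444), 37.13315963745117) [0.5246991114748687, 0.1523976256436361] [29.5625 60.5625] [ 70.4375 101.4375]
```

Emit:
send_rows([
  [[-0.011,0.008,0.02,0,0,0,-1],[-0.011,0.008,0.06,0,0,0,-1],[-0.011,0.008,0.1,0,0,0,-1],[-0.011,0.008,0.13,0,0,0,-1],[-0.011,0.008,0.15,0,0,0,-1],[-0.011,0.008,0.15,0,0,0,-1]],
])

```text
clock: 8.72
position: [0.5249, 0.1517, 0.1305]
eef_rot: [-0.0, 0.973, 0.23, -0.0]
ft_force: [-0.2, 0.0, -0.5]
width: 0.0121
finger_force: 59.7
```

Emit:
send_rows([
  [[0,0,0.02,0,0,0,-1],[0,0,0.04,0,0,0,-1],[0,0,0.06,0,0,0,-1],[0,0,0.07,0,0,0,-1],[0,0,0.07,0,0,0,-1]],
])

```text
clock: 9.35
position: [0.525, 0.1517, 0.125]
eef_rot: [0.0, 0.973, 0.23, -0.0]
ft_force: [-0.1, 0.0, -2.0]
width: 0.012
finger_force: 59.7
```

Emit:
send_rows([
  [[0,0,0.006,0,0,0,-1],[0,0,0.012,0,0,0,-1],[0,0,0.018,0,0,0,-1],[0,0,0.024,0,0,0,-1],[0,0,0.024,0,0,0,-1]],
])

```text
clock: 9.98
position: [0.5253, 0.1518, 0.1235]
eef_rot: [-0.0, 0.973, 0.23, 0.0]
ft_force: [-0.3, 0.3, 1.3]
width: 0.0119
finger_force: 60.0
```

Emit:
send_rows([
  [[0,0,0.006,0,0,0,-1],[0,0,0.012,0,0,0,-1],[0,0,0.012,0,0,0,-1],[0,0,0.012,0,0,0,-1]],
])

```text
clock: 10.48
position: [0.5256, 0.1519, 0.1233]
eef_rot: [-0.0, 0.973, 0.23, 0.001]
ft_force: [-1.9, -0.1, 5.3]
width: 0.0119
finger_force: 60.5
```

Emit:
send_rows([
  [[0,0,0.003,0,0,-0.007,-1],[0,0,0.003,0,0,-0.014,-1],[0,0,0.003,0,0,-0.021,-1],[0,0,0.003,0,0,-0.028,-1],[0,0,0.003,0,0,-0.035,-1],[0,0,0.003,0,0,-0.042,-1]],
])

```text
clock: 11.22
position: [0.5254, 0.1517, 0.123]
eef_rot: [0.0, 0.956, 0.294, 0.0]
ft_force: [-0.0, 1.0, 0.6]
width: 0.0119
finger_force: 59.8
```

```bash
python3 go.py .5254 .1520 .135
```

```text
yaw tool y -55.757018526792145 norm shift [ 0.00235006 -0.00350631 -0.15006189] F [-0.02926672  0.96238551  0.61461369] T [ 0.21768434  0.03401662 -0.03311792] 0.011915335193883108 [0.52541    0.15166066 0.1229951 ]
```

Emit:
send_rows([
  [[0,0,0.003,0,0,-0.007,-1],[0,0,0.006,0,0,-0.013,-1],[0,0,0.012,0,0,-0.013,-1],[0,0,0.018,0,0,-0.013,-1],[0,0,0.024,0,0,-0.013,-1],[0,0,0.024,0,0,-0.013,-1]],
])

```text
clock: 11.98
position: [0.5249, 0.1517, 0.1199]
eef_rot: [-0.0, 0.95, 0.313, -0.0]
ft_force: [-0.4, 0.9, -1.8]
width: 0.0119
finger_force: 59.7
```

```bash
python3 go.py .5254 .1520 .135
```

```text
yaw tool y -53.46389234101094 norm shift [ 0.00734054  0.00085607 -0.18896787] F [-0.42305286  0.87297484 -1.78919666] T [0.06053392 0.09031973 0.02174761] 0.011941604228336325 [0.52488162 0.1517055  0.11988277]
```

Emit:
send_rows([
  [[0,0,0.02,0,0,0,-1],[0,0,0.045,0,0,0,-1],[0,0,0.07,0,0,0,-1],[0,0,0.095,0,0,0,-1],[0,0,0.12,0,0,0,-1],[0,0,0.145,0,0,0,-1],[0,0,0.15,0,0,0,-1]],
])

```text
clock: 12.85
position: [0.5249, 0.1517, 0.1078]
eef_rot: [-0.0, 0.95, 0.313, -0.0]
ft_force: [-1.4, 0.1, -0.9]
width: 0.0121
finger_force: 59.8
```

Sliding freely; continuing.

Emit:
send_rows([
  [[0,0,0.02,0,0,0,-1],[0,0,0.06,0,0,0,-1],[0,0,0.1,0,0,0,-1],[0,0,0.14,0,0,0,-1],[0,0,0.18,0,0,0,-1],[0,0,0.22,0,0,0,-1],[0,0,0.25,0,0,0,-1],[0,0,0.25,0,0,0,-1]],
])

```text
clock: 13.85
position: [0.5248, 0.1516, 0.0877]
eef_rot: [0.0, 0.95, 0.314, -0.0]
ft_force: [-0.0, 1.5, -1.4]
width: 0.0121
finger_force: 59.7
```

Emit:
send_rows([
  [[0,0,0.01,0,0,0,-1],[0,0,0.02,0,0,0,-1],[0,0,0.03,0,0,0,-1],[0,0,0.035,0,0,0,-1],[0,0,0.035,0,0,0,-1]],
])

```text
clock: 14.48
position: [0.5251, 0.1517, 0.0852]
eef_rot: [0.0, 0.95, 0.314, 0.0]
ft_force: [0.3, 0.7, -1.0]
width: 0.0118
finger_force: 59.7
```

Emit:
send_rows([
  [[0,0,0.007,0,0,0,-1],[0,0,0.014,0,0,0,-1],[0,0,0.021,0,0,0,-1],[0,0,0.025,0,0,0,-1],[0,0,0.025,0,0,0,-1]],
])

```text
clock: 15.1
position: [0.5252, 0.1517, 0.0838]
eef_rot: [0.0, 0.95, 0.314, 0.0]
ft_force: [-2.7, -0.5, 4.5]
width: 0.012
finger_force: 60.3
```

Emit:
send_rows([
  [[0,0,0.004,0,0,0,-1],[0,0,0.008,0,0,0,-1],[0,0,0.008,0,0,0,-1]],
])

```text
clock: 15.48
position: [0.5253, 0.1517, 0.0838]
eef_rot: [0.0, 0.95, 0.314, 0.0]
ft_force: [-4.1, -0.6, 8.5]
width: 0.0118
finger_force: 60.8
```

Seated: the force rises with no further travel. I release and back off straight up.

Emit:
send_rows([
  [[0,0,-0.006,0,0,0,-0.7],[0,0,-0.006,0,0,0,-0.5],[0,0,-0.006,0,0,0,-0.2],[0,0,-0.006,0,0,0,0],[0,0,-0.006,0,0,0,0.1],[0,0,-0.006,0,0,0,0.1]],
])

```text
clock: 16.23
position: [0.5251, 0.1517, 0.083]
eef_rot: [0.0, 0.95, 0.314, 0.0]
ft_force: [-0.9, -0.2, -0.1]
width: 0.0471
finger_force: 0.0
```

Emit:
send_rows([
  [[0,0,-0.1,0,0,0,0.1],[0,0,-0.3,0,0,0,0.1],[0,0,-0.6,0,0,0,0.1],[0,0,-0.9,0,0,0,0.1],[0,0,-1,0,0,0,0.1],[0,0,-1,0,0,0,0.1],[0,0,-1,0,0,0,0.1]],
])

```text
clock: 17.1
position: [0.5242, 0.1516, 0.1621]
eef_rot: [-0.0, 0.95, 0.313, -0.001]
ft_force: [0.0, 0.0, -0.3]
width: 0.0469
finger_force: 0.0
```

```bash
python3 - <<'E'
from h import *
b=cap('side'); s=cap('scene'); 
save('c6.png',np.hstack([cv2.resize(s['frame'][140:300,220:380],(400,400)),cv2.resize(b['frame'][220:340,210:330],(400,400),interpolation=cv2.INTER_CUBIC)]))
for n,c in(('s',s),('b',b)): print(n,proj(c,[[.525,.1517,.115],[.525,.1517,.077]]).round(1).tolist())
E
```

```text
s [[272.4, 185.0], [273.6, 200.4]]
b [[271.0, 268.1], [271.7, 285.3]]
```

View pics/c6.png

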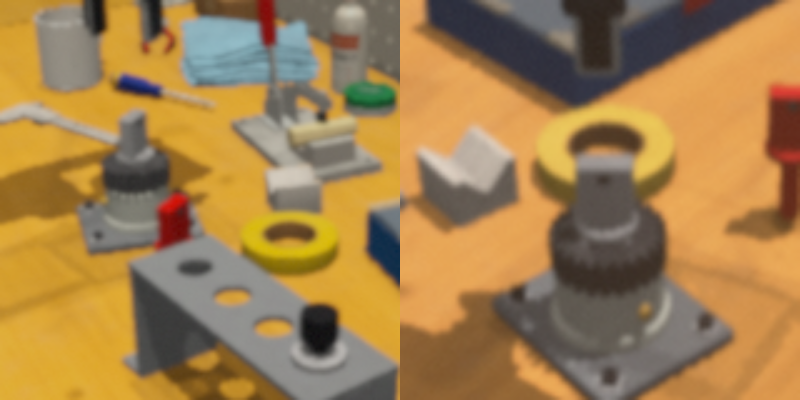

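Both views show the collar flat on the gear (side crop ~(607,220)) with the gripper clear above. The round arbor, V-block and tape roll have not moved. Handing in.

```bash
python3 -c "
from rig import manip
print(manip.sign_off())"
```

```text
the job is handed in; nothing more can be done
None
```

The flat-headed square arbor is fully home in the gear with its collar flat and the gripper clear, the round arbor, V-block and tape roll are where they were, and the job was handed in at about 17 s; the verdict was not shown.

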